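# Show a sharpened trimming tool to the inspection camera

## Task

The bamboo trimming tool in the sharpening jig has just been filed: throw the jig's toggle clamp fully open while the tool still lies in its notches, lift the tool out and hold it up to the inspection camera, steel loop first, handle lying along the camera's line of sight, with the tip of the loop centred in front of the lens and 45 mm from it, and the loop flat, not rolled to one side. Finish while still holding it there in the gripper, steady and touching nothing else; leave the clamp open. Do not touch the camera or its stand, and leave the bowl, the canister and the steel rib where they are.

Things in the scene. Friction and masses are not known exactly. Their poses are not given: they have to be found in the camera images.
- jig: Sharpening jig, fixed: plywood board 18 mm thick, 180 mm along x, y -108 to 98 mm. Origin on its underside. x runs along the tool towards its loop, z up. Two blocks, 46 mm wide, carry the tool handle along x at y = 70 mm, its axis 56 mm above the bench, in notches 19 mm wide, 6 mm deep, open upwards: cradle x 39 to 71 mm, rear rest x -75 to -59 mm; between them it is free, 32 mm above the board.
- clamp_handle (a joint): Toggle clamp at the jig's x = 55 mm: angle of its red handle about an axis along the jig's x through clamp_pivot, rad. 0 = locked: handle upright, arm level, rubber tip pressing on the tool. 1.27 = open at its stop: handle leaning to the jig's -y, nearly level, arm up, clear of the tool. Over centre: about 3 N at the grip breaks it over in the first 0.2 rad, then it moves easily and stays as left.
- clamp_grip (a point): Middle of the red grip on the clamp handle, 85 mm from the pivot. The grip is 20 mm wide along the jig's x (pinch it this way from above, lightly, about 12 N: the handle then turns between the fingers, and may creep a little through them), 14 mm thick, and ends 33 mm beyond this point. About 160 mm above the bench when locked, 100 mm when open.
- clamp_pivot (a point): Centre of the clamp handle's pivot, fixed on the jig at (55, -71, 75) mm in the jig's frame; axes as the jig's.
- tool: Bamboo trimming tool, 188 mm long, 35 to 70 g, loose in the jig's notches. Origin: middle of the bamboo handle, on its axis; x runs to the steel loop, z up as it lies. Handle x -75 to 75 mm, 16 mm wide (y), 12 mm high; then a brass ferrule and a flat steel loop 23 mm wide, 6 mm high. Pinched across its width near x = -15 mm, a wide gripper clears the blocks and the open clamp arm.
- tool_tip (a point): Front edge of the steel loop, on the tool's axis, 113 mm from the tool's origin; axes as the tool's.
- camera: Inspection camera's stand, fixed: grey base 140 x 120 x 14 mm, steel column 16 mm thick, 384 mm high. Origin: middle of the base's front edge, on the bench, 105 mm in front of the column; the base lies to +x, z is up; the black barrel, 36 mm thick, points over the front edge, to -x. The barrel's height and downward tilt vary.
- lens (a point): Centre of the lens' front face at the barrel's free end, inside a white light ring. Its x axis runs from the lens straight back along the barrel: the camera looks along -x, slanting 9 to 26 degrees down; its y axis is level. The tool is shown properly when its x axis points the same way as this one, its y axis is level, and its tip is at -45 mm along this x.
- bowl: White porcelain test bowl, 110 mm across, 55 mm high, loose bystander; origin under its centre.
- canister: Whitish plastic canister with a blue screw top, 68 mm across, 94 mm high, loose bystander; origin under its centre.
- rib: Half-moon stainless steel rib, 100 x 55 mm, 3 mm thick, lying flat on the bench, loose bystander; origin on its underside near its middle.
Mind the look-alikes: they are no part of the job. What is shaped like the tool but black or turquoise is not meant.

How it is judged:
By the outcome, as a careful person would: the job done as asked, in the order asked, and still so for the second after the job is handed in, while the arm keeps its last pose, push and grip.
It also fails if it takes over 58 s, if anything falls off the work surface, if the arm or the gripper's body presses on something with over 40 N, if the wrist force passes 120 N, or if a joint passes its speed limit or range.

## Robot

A 6-joint arm with a two-finger parallel gripper is mounted at the origin on the work surface. World frame = base frame: x ahead of the robot, y to its left, z up, the work surface at z = 0. Lengths are in m, angles in rad, forces in N, time in s.
With the tool pointing down it reaches from about 0.25 to 0.775 m from the base axis. Payload 4 kg.
Tool frame: the origin (TCP) lies at the very end of the fingers, on their centre line; the grasp point (between the pads) lies ctrl.hold_point_z behind it (ctrl.hold_point_z is the distance from the TCP to the grasp point, in m); x points along the fingers, y is the direction in which the jaws open and shut, and the axes are right-handed (so a half turn about x gives the same grasp; the last joint's range is limited). The gripper opens to 85 mm and grips with 20 to 120 N. Pads are 22 mm wide; open, the fingers measure 114 mm over their backs; the gripper's body (76 mm by 85 mm) begins 54 mm behind the grasp point. The pads swing forward as they close: fully open they stand 13 mm farther back than shut.
Start: joints at [1.051, 0.087, 1.371, -0, 1.684, -0.103], TCP at [0.223, 0.503, 0.231] pointing down, gripper open.
Joint ranges: [-3.1, 3.1], [-0.76, 2.03], [0.27, 2.55], [-1.08, 4.22], [0.17, 2.65], [-2.57, 2.57]. Speed limits (rad/s): [2.79, 2.79, 3.14, 3.14, 3.14, 3.14].

## Interface

Orientations are given as a 3x3 rotation matrix whose columns are the frame's x, y, z axes.
In Python, from plant import state, grab_frame, ticket, ctrl gives the robot as it stands.
- The arm moves only by the tool jog_arm, never from a script. Its argument "plan" is a list of rows, each an object of numbers: "dx", "dy", "dz": the shift along the tool's x, y, z in cm; "twist": the turn about the tool's x in rad; "claw": the opening in per cent of the stroke, from 0 (shut) to 100 (fully open). In form: [{"dx": .., "dy": .., "dz": .., "twist": .., "claw": ..}, ...]. A call has 1 to 8 rows; each row is the pose to reach, as a shift and turn from the pose measured when the call began, along the tool's axes at that moment; what a row does not reach only later rows make up. A row lasts 1/12 s, in which the tool goes at most 41.7 mm and 7.16 degrees, less where a joint would pass 70% of its speed; a pose out of reach is approached as far as the arm can. A call with a gripper value outside its range is refused whole. The fingers move at their own pace and stop on an object; "grip_force" is the grip in N (left out, the last holds). Time passes only in rows, so rows that repeat a pose let the fingers close. It gives the time, the measured TCP pose, the force and the opening at its end, in the units of the state.
- state(): the state, without advancing time (a new reading comes with each control period).
- grab_frame(name): name is "scene" or "top"; returns a dict with "img" (384x512x3 uint8, red, green, blue), "fx", "fy", "cx", "cy" (pixels), "dist_coeffs" ([k1, k2, p1, p2, k3] as OpenCV has them; the pictures are not rectified), "origin" and "rotation" of the camera in the world. Camera axes: x right, y up, looking along -z (the intrinsics and any distortion apply to the point x, -y, -z); pixel columns grow to the right and rows downward; lengths in m; the calibration is good to about 2 mm. A picture is of the moment at which its call begins. There is no depth.
- ticket.sign_off(): hands the job in, once; it reports no verdict.
The state is a dict: "time_s": time; "qpos": joint angles; "qvel": joint speeds; "joint_efforts": joint torques, N m; "tool_pos": TCP position; "tool_rot": TCP orientation; "ft_force": force on the tool from outside, world axes, zero at the start; "ft_torque": the same for the moment, N m; "width": finger opening in m.
Only numpy, scipy, OpenCV 4.12 (cv2) and the standard library are available. Lean on these libraries where they do the work, as an engineer would, in place of code of your own. Each camera call takes 0.05 s, during which the arm holds its last target. There are 200 camera calls.

## Working session

There is one attempt and no reset: what is moved stays moved. The work goes in short steps, Python scripts to look and compute and a tool call to move; the robot and the scene stay as the last step left them, time stands still between calls to the robot, and variables do not carry over. Pictures are saved under pics/ and viewed, about 8 in all and at most 12, crops included, and the job is handed in when it is done.

Besides the shell and the picture viewer there is one more tool, called after "Request:" as name(argument=value, ...) on one line, values as JSON. jog_arm: Moves the arm, as the interface text tells. Its arguments: {"type":"object","properties":{"plan":{"type":"array","items":{"type":"object","properties":{"dx":{"type":"number"},"dy":{"type":"number"},"dz":{"type":"number"},"twist":{"type":"number"},"claw":{"type":"number"}}}},"grip_force":{"type":"number"}},"required":["plan"]}

```bash
ls; mkdir -p pics; cat > h.py <<'E'
import numpy as np, cv2
from plant import state, grab_frame, ticket, ctrl
def K(f): return np.array([[f['fx'],0,f['cx']],[0,f['fy'],f['cy']],[0,0,1.]])
def ray(f,p):
    n=cv2.undistortPoints(np.array([[p]],float),K(f),np.array(f['dist_coeffs'],float))[0,0]
    d=np.array(f['rotation'])@np.array([n[0],-n[1],-1]); return np.array(f['origin']),d/np.linalg.norm(d)
def onz(f,p,z):
    o,d=ray(f,p); return o+d*(z-o[2])/d[2]
def tri(f1,p1,f2,p2):
    o1,d1=ray(f1,p1);o2,d2=ray(f2,p2)
    s=np.linalg.lstsq(np.c_[d1,-d2],o2-o1,rcond=None)[0]
    a,b=o1+s[0]*d1,o2+s[1]*d2; return (a+b)/2,np.linalg.norm(a-b)
def proj(f,P):
    c=(np.atleast_2d(P)-f['origin'])@np.array(f['rotation'])*[1,-1,-1]
    return cv2.projectPoints(c,np.zeros(3),np.zeros(3),K(f),np.array(f['dist_coeffs'],float))[0][:,0]
def save(f,n): cv2.imwrite('pics/'+n,cv2.cvtColor(f['img'],cv2.COLOR_RGB2BGR))
E
python3 - <<'E'
from h import *
import pickle
a=grab_frame('scene');b=grab_frame('top');pickle.dump((a,b),open('f0.pkl','wb'))
save(a,'s0.png');save(b,'t0.png')
for f in(a,b): print(f['fx'],f['cx'],f['cy'],f['dist_coeffs'],f['origin'],np.round(f['rotation'],3).tolist())
s=state();print({k:np.round(v,3).tolist() for k,v in s.items()},ctrl.hold_point_z)
E
```

```text
pics
391.9287439062482 260.9774106701828 195.65908294375026 [-0.08886866  0.          0.          0.          0.        ] [ 1.24937833 -0.38874886  1.16944814] [[0.402, -0.706, 0.584], [0.916, 0.314, -0.25], [-0.007, 0.635, 0.773]]
392.8112174177723 257.38583179335035 192.62930978090492 [0.01604607 0.         0.         0.         0.        ] [ 0.39322273 -0.06715311  1.35222011] [[-0.013, 0.995, -0.102], [-1.0, -0.013, -0.003], [-0.004, 0.102, 0.995]]
{'time_s': 0.1, 'qpos': [1.051, 0.088, 1.372, -0.0, 1.684, -0.103], 'qvel': [-0.002, -0.001, -0.004, -0.0, 0.0, -0.001], 'joint_efforts': [0.002, -35.302, -31.422, -0.0, 0.008, -0.0], 'tool_pos': [0.222, 0.503, 0.23], 'tool_rot': [[-0.001, 0.405, 0.914], [-0.002, 0.914, -0.405], [-1.0, -0.002, -0.0]], 'ft_force': [0.394, 0.592, -0.024], 'ft_torque': [0.005, 0.021, 0.026], 'width': 0.085} 0.0187
```

View pics/s0.png

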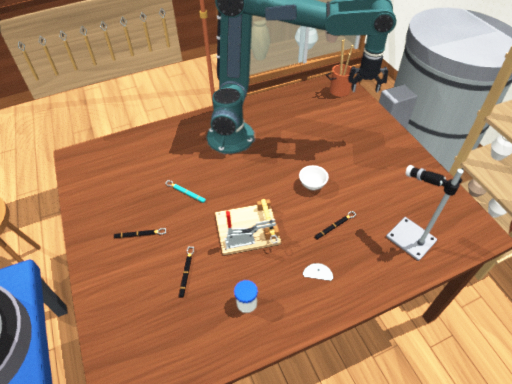

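View pics/t0.png

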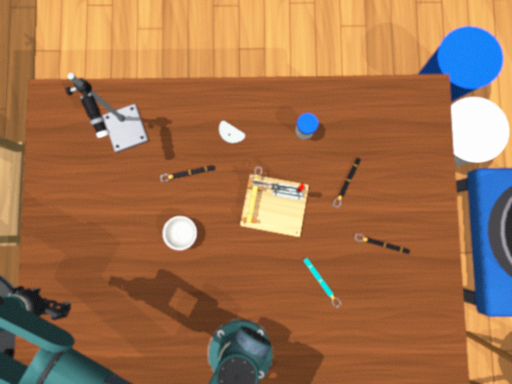

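Scene: jig at about (248,228) with the red grip at (229,217). Black look-alikes are at (140,234), (187,270) and (335,225), and a turquoise one at (187,191). The bamboo tool in the jig is the only candidate. In the top view the jig is at (275,205), the loop at (258,170), and the inspection camera's ring at about (100,132). A close crop should confirm this.

```bash
python3 - <<'E'
from h import *
import pickle
a,b=pickle.load(open('f0.pkl','rb'))
def crop(f,x,y,w,h,s): return cv2.resize(f['img'][y:y+h,x:x+w],(w*s,h*s),interpolation=cv2.INTER_CUBIC)
A=crop(a,205,190,80,70,5);B=crop(b,235,160,80,80,5)[:350]
C=crop(a,385,150,80,50,5);D=crop(b,60,65,80,50,5)
im=np.vstack([np.hstack([A,B]),np.hstack([C,D])])
cv2.imwrite('pics/c1.png',im[:,:,::-1]);print(im.shape)
E
```

```text
(600, 800, 3)
```

View pics/c1.png

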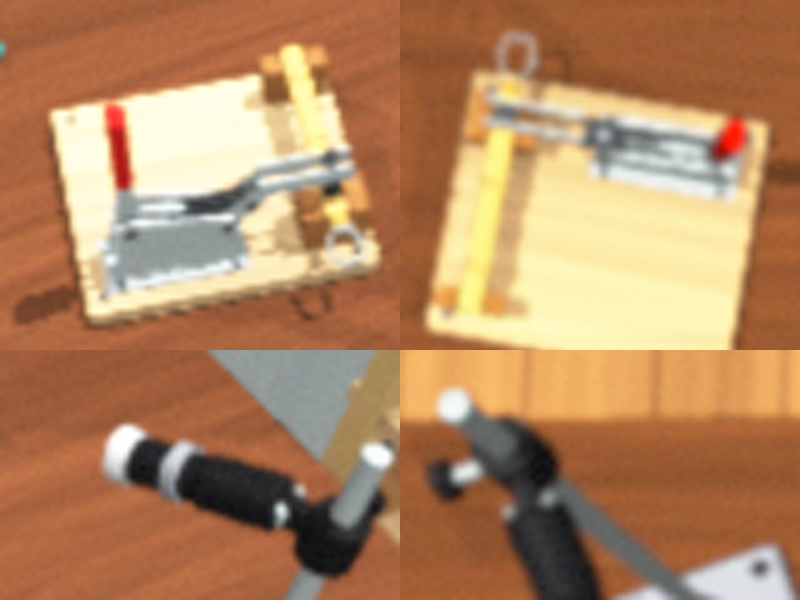

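```bash
python3 - <<'E'
from h import *
import pickle
a,b=pickle.load(open('f0.pkl','rb'))
print([x for x in dir(ctrl) if x[0]!='_'])
def big(m): 
    c,_=cv2.findContours(m.astype(np.uint8),cv2.RETR_EXTERNAL,cv2.CHAIN_APPROX_NONE); return max(c,key=cv2.contourArea)[:,0].astype(float)
def box(m,c0,r0):
    full=np.zeros((384,512),np.uint8); full[r0:r0+m.shape[0],c0:c0+m.shape[1]]=m; return big(full)
# jig board top
for nm,f,(x0,y0,x1,y1) in (('top',b,(235,160,320,245)),('scene',a,(205,190,290,260))):
    hsv=cv2.cvtColor(f['img'],cv2.COLOR_RGB2HSV)[y0:y1,x0:x1]
    m=(hsv[...,2]>175)&(hsv[...,0]>12)&(hsv[...,0]<35)
    c=box(m,x0,y0); P=np.array([onz(f,p,.018)[:2] for p in c])
    r=cv2.minAreaRect((P*1000).astype(np.float32)); print(nm,'board',np.round(r[0],1),np.round(r[1],1),r[2])
    red=((hsv[...,0]<8)|(hsv[...,0]>172))&(hsv[...,1]>190)&(hsv[...,2]>120)
    c=box(red,x0,y0).astype(int); print('red',c.min(0),c.max(0),c.mean(0))
    print(np.argwhere(red)[:,::-1].mean(0)+[x0,y0])
# camera base
for nm,f,(x0,y0,x1,y1) in (('top',b,(98,98,152,156)),('scene',a,(380,212,440,262))):
    hsv=cv2.cvtColor(f['img'],cv2.COLOR_RGB2HSV)[y0:y1,x0:x1]
    m=(hsv[...,1]<60)&(hsv[...,2]>110)
    c=box(m,x0,y0); P=np.array([onz(f,p,.014)[:2] for p in c])
    r=cv2.minAreaRect((P*1000).astype(np.float32)); print(nm,'base',np.round(r[0],1),np.round(r[1],1),r[2]);print(np.round(cv2.boxPoints(r)).tolist())
def crop(f,x,y,w,h,s): return cv2.resize(f['img'][y:y+h,x:x+w],(w*s,h*s),interpolation=cv2.INTER_CUBIC)
im=np.hstack([crop(b,65,68,60,75,8)[:600],crop(a,400,155,40,75,8)])[:600,:800]
cv2.imwrite('pics/c2.png',im[:,:,::-1])
E
```

```text
['Unreachable', 'hold_point_z']
top board [ 488.3 -119.7] [210.  185.9] 78.70005798339844
red [298 183] [303 190] [300.76470588 187.05882353]
[300.85185185 186.96296296]
scene board [443.7 -85.3] [172.8 110.1] 86.47166442871094
red [227 212] [230 226] [228.36666667 219.        ]
[228.35294118 218.88235294]
top base [763.8 413.9] [154.1 158.9] 18.75636863708496
[[665.0, 464.0], [716.0, 314.0], [862.0, 363.0], [811.0, 514.0]]
scene base [750.7 447.4] [139.8 237.2] 19.579179763793945
[[645.0, 536.0], [725.0, 312.0], [856.0, 359.0], [777.0, 583.0]]
```

View pics/c2.png

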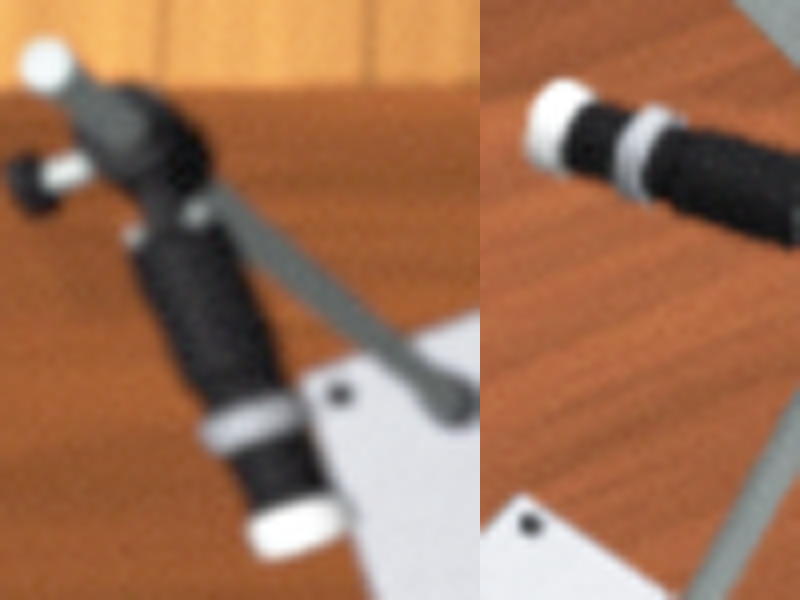

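Top crop: the lens ring's front edge is near (103,135), the grey band near (96.5,121) and the barrel rear near (86,96). Scene: ring centre near (410,170), barrel rear near (442,182). The bamboo tool is confirmed in the jig, with its loop at top (258,167).

```bash
python3 - <<'E'
from h import *
import pickle
a,b=pickle.load(open('f0.pkl','rb'))
T=lambda x,y:(65+x/8-.5+.06,68+y/8-.5+.06); S=lambda x,y:(400+(x-480)/8-.44,155+y/8-.44); S5=lambda x,y:(385+x/5-.4,150+(y-350)/5-.4)
def plane(f,p,q): n=np.cross(ray(f,p)[1],ray(f,q)[1]); return n/np.linalg.norm(n)
n1=plane(b,T(190,248),T(297,527)); n2=plane(a,S5(280,508),S(562,125))
d=np.cross(n1,n2); d/=np.linalg.norm(d); d*=np.sign(d[2]); print('axis',d,'yaw',np.degrees(np.arctan2(d[1],d[0])),'tilt',np.degrees(np.arcsin(d[2])))
yaw=np.radians(19.2)
for n in(n1,n2): # tilt from each view given yaw
    h=np.array([np.cos(yaw),np.sin(yaw),0]); print('tilt|yaw',np.degrees(np.arctan(-(n@h)/n[2])))
p,e=tri(b,T(303,540),a,S(545,119)); print('lens',p,e)
p2,e2=tri(b,T(190,248),a,S5(280,508)); print('rear',p2,e2)
# stand frame of lens
o=np.array([.705,.368]); R=np.array([[np.cos(yaw),-np.sin(yaw)],[np.sin(yaw),np.cos(yaw)]]); print('lens in stand',R.T@(p[:2]-o))
jy=np.radians(-11.3);Rj=np.array([[np.cos(jy),-np.sin(jy),0],[np.sin(jy),np.cos(jy),0],[0,0,1]]);oj=np.array([.4893,-.1148,0])
g=oj+Rj@[.055,-.071,.160]; print('grip',g,proj(b,g),proj(a,g)); print('red tri',tri(b,(300.85,186.96),a,(228.35,218.9)))
q=onz(b,(258.2,166.2),.056); print('tip',q,'in jig',Rj.T@(q-oj))
q=onz(b,(235+70/5-.4,160+312/5-.4),.056); print('tail',q,'in jig',Rj.T@(q-oj))
for f in(a,b): print(np.round(proj(f,np.array([oj+Rj@[x,y,.018] for x in(-.09,.09) for y in(-.108,.098)])),1).tolist())
E
```

```text
axis [0.9070618  0.26194824 0.32957852] yaw 16.10806385757336 tilt 19.2431955641152
tilt|yaw 8.87950651893056
tilt|yaw 16.791746054760466
lens [0.66878995 0.36268394 0.28204745] 0.002348035213404232
rear [0.76600717 0.39658774 0.30971339] 0.005921035582047658
lens in stand [-0.03594419  0.00688791]
grip [ 0.52932163 -0.19520068  0.16      ] [[300.28063572 187.58899535]] [[228.06422652 218.24174582]]
red tri (array([ 0.53157726, -0.19611455,  0.15975049]), np.float64(0.001897657789357426))
tip [ 0.61493782 -0.06762623  0.056     ] in jig [0.11395877 0.07087753 0.056     ]
tail [ 0.42943822 -0.0336225   0.056     ] in jig [-0.07460776  0.06787416  0.056     ]
[[214.6, 211.7], [269.0, 202.1], [222.1, 252.8], [280.7, 241.7]]
[[299.3, 236.4], [239.3, 225.2], [308.4, 184.3], [249.2, 173.4]]
```

```bash
cat >> h.py <<'E'
def go(pos,yaw_deg,hold=False):
    "numbers for jog_arm to bring TCP (or hold point) to pos with gripper y at yaw"
    s=state(); R=np.array(s['tool_rot']); p=np.array(s['tool_pos'])
    if hold: p=p-R[:,0]*ctrl.hold_point_z
    d=R.T@(np.array(pos)-p)*100; y=np.degrees(np.arctan2(R[1,1],R[0,1]))
    t=(y-yaw_deg+180)%360-180
    print('t %.2f'%s['time_s'],'tcp',np.round(s['tool_pos'],4),'yaw %.1f'%y,'x',np.round(R[:,0],3),'F',np.round(s['ft_force'],1),'w %.4f'%s['width'],'q6 %.2f'%s['qpos'][5])
    print('dx %.2f dy %.2f dz %.2f twist %.3f'%(*d,np.radians(t)))
E
echo ok
```

```text
ok
```

Request:
jog_arm(plan=[{"dx": -2,"dy": -51.4,"dz": 56.5,"twist": 1.35,"claw": 100},{"dx": -2,"dy": -51.4,"dz": 56.5,"twist": 1.35,"claw": 100},{"dx": -2,"dy": -51.4,"dz": 56.5,"twist": 1.35,"claw": 100},{"dx": -2,"dy": -51.4,"dz": 56.5,"twist": 1.35,"claw": 100},{"dx": -2,"dy": -51.4,"dz": 56.5,"twist": 1.35,"claw": 100},{"dx": -2,"dy": -51.4,"dz": 56.5,"twist": 1.35,"claw": 100},{"dx": -2,"dy": -51.4,"dz": 56.5,"twist": 1.35,"claw": 100},{"dx": -2,"dy": -51.4,"dz": 56.5,"twist": 1.35,"claw": 100}])

```text
time_s: 0.77
tool_pos: [0.3571, 0.1961, 0.2397]
tool_rot: [[-0.001, 0.989, 0.148], [-0.002, 0.148, -0.989], [-1.0, -0.001, 0.001]]
ft_force: [0.5, 0.4, -0.3]
width: 0.0854
```

```bash
python3 -c "
from h import *
go((.530,-.1955,.245),-11.3)"
```

```text
t 0.77 tcp [0.3571 0.1961 0.2397] yaw 8.5 x [-0.001 -0.002 -1.   ] F [ 0.5  0.4 -0.3] w 0.0854 q6 0.22
dx -0.48 dy 11.31 dz 41.29 twist 0.346
```

Request:
jog_arm(plan=[{"dx": -0.5,"dy": 11.3,"dz": 41.3,"twist": 0.346},{"dx": -0.5,"dy": 11.3,"dz": 41.3,"twist": 0.346},{"dx": -0.5,"dy": 11.3,"dz": 41.3,"twist": 0.346},{"dx": -0.5,"dy": 11.3,"dz": 41.3,"twist": 0.346},{"dx": -0.5,"dy": 11.3,"dz": 41.3,"twist": 0.346},{"dx": -0.5,"dy": 11.3,"dz": 41.3,"twist": 0.346},{"dx": -0.5,"dy": 11.3,"dz": 41.3,"twist": 0.346},{"dx": -0.5,"dy": 11.3,"dz": 41.3,"twist": 0.346}])

```text
$.plan[0]: bad value
```

```bash
python3 -c "
from h import *
go((.530,-.1955,.245),-11.3)"
```

```text
t 0.77 tcp [0.3571 0.1961 0.2397] yaw 8.5 x [-0.001 -0.002 -1.   ] F [ 0.5  0.4 -0.3] w 0.0854 q6 0.22
dx -0.48 dy 11.31 dz 41.29 twist 0.346
```

Request:
jog_arm(plan=[{"dx": -0.5,"dy": 11.3,"dz": 41.3,"twist": 0.35,"claw": 100},{"dx": -0.5,"dy": 11.3,"dz": 41.3,"twist": 0.35,"claw": 100},{"dx": -0.5,"dy": 11.3,"dz": 41.3,"twist": 0.35,"claw": 100},{"dx": -0.5,"dy": 11.3,"dz": 41.3,"twist": 0.35,"claw": 100},{"dx": -0.5,"dy": 11.3,"dz": 41.3,"twist": 0.35,"claw": 100},{"dx": -0.5,"dy": 11.3,"dz": 41.3,"twist": 0.35,"claw": 100},{"dx": -0.5,"dy": 11.3,"dz": 41.3,"twist": 0.35,"claw": 100},{"dx": -0.5,"dy": 11.3,"dz": 41.3,"twist": 0.35,"claw": 100}])

```text
time_s: 1.43
tool_pos: [0.4912, -0.1093, 0.2436]
tool_rot: [[-0.001, 0.98, -0.201], [-0.001, -0.201, -0.98], [-1.0, -0.001, 0.001]]
ft_force: [0.4, 0.3, -0.6]
width: 0.0851
```

```bash
python3 -c "
from h import *
go((.530,-.1955,.245),-11.3)"
```

```text
t 1.43 tcp [ 0.4912 -0.1093  0.2436] yaw -11.6 x [-0.001 -0.001 -1.   ] F [ 0.4  0.3 -0.6] w 0.0851 q6 -0.13
dx -0.14 dy 5.53 dz 7.67 twist -0.005
```

Request:
jog_arm(plan=[{"dx": 0,"dy": 5.5,"dz": 7.7,"twist": 0,"claw": 100},{"dx": 0,"dy": 5.5,"dz": 7.7,"twist": 0,"claw": 100},{"dx": 0,"dy": 5.5,"dz": 7.7,"twist": 0,"claw": 100},{"dx": 0,"dy": 5.5,"dz": 7.7,"twist": 0,"claw": 100},{"dx": 4,"dy": 5.5,"dz": 7.7,"twist": 0,"claw": 100},{"dx": 8,"dy": 5.5,"dz": 7.7,"twist": 0,"claw": 100},{"dx": 10.2,"dy": 5.5,"dz": 7.7,"twist": 0,"claw": 100},{"dx": 10.2,"dy": 5.5,"dz": 7.7,"twist": 0,"claw": 100}])

```text
time_s: 2.1
tool_pos: [0.5252, -0.1925, 0.1344]
tool_rot: [[-0.014, 0.98, -0.2], [0.006, -0.2, -0.98], [-1.0, -0.015, -0.003]]
ft_force: [-0.7, 0.9, -1.2]
width: 0.0852
```

```bash
python3 -c "
from h import *
go((.530,-.1955,.141),-11.3)"
```

```text
t 2.10 tcp [ 0.5252 -0.1925  0.1344] yaw -11.5 x [-0.014  0.006 -1.   ] F [-0.7  0.9 -1.2] w 0.0852 q6 -0.25
dx -0.67 dy 0.52 dz 0.20 twist -0.004
```

Request:
jog_arm(plan=[{"dx": -0.6,"dy": 0.5,"dz": 0.2,"twist": 0,"claw": 60},{"dx": -0.6,"dy": 0.5,"dz": 0.2,"twist": 0,"claw": 20},{"dx": -0.6,"dy": 0.5,"dz": 0.2,"twist": 0,"claw": 15},{"dx": -0.6,"dy": 0.5,"dz": 0.2,"twist": 0,"claw": 10},{"dx": -0.6,"dy": 0.5,"dz": 0.2,"twist": 0,"claw": 10},{"dx": -0.6,"dy": 0.5,"dz": 0.2,"twist": 0,"claw": 10},{"dx": -0.6,"dy": 0.5,"dz": 0.2,"twist": 0,"claw": 10},{"dx": -0.6,"dy": 0.5,"dz": 0.2,"twist": 0,"claw": 10}], grip_force=12)

```text
time_s: 2.77
tool_pos: [0.5286, -0.1953, 0.1426]
tool_rot: [[-0.015, 0.98, -0.2], [0.006, -0.2, -0.98], [-1.0, -0.016, -0.002]]
ft_force: [-8.3, 1.7, 6.6]
width: 0.0199
```

```bash
python3 -c "
from h import *
go((.530,-.1955,.141),-11.3)"
```

```text
t 2.77 tcp [ 0.5286 -0.1953  0.1426] yaw -11.5 x [-0.015  0.006 -1.   ] F [-8.3  1.7  6.6] w 0.0199 q6 -0.25
dx 0.15 dy 0.14 dz -0.01 twist -0.004
```

Request:
jog_arm(plan=[{"dx": 0.05,"dy": 0.1,"dz": 0.85,"twist": 0,"claw": 10},{"dx": 0.3,"dy": 0.1,"dz": 2.1,"twist": 0,"claw": 10},{"dx": 0.85,"dy": 0.1,"dz": 3.7,"twist": 0,"claw": 10},{"dx": 1.7,"dy": 0.1,"dz": 5.1,"twist": 0,"claw": 10},{"dx": 2.8,"dy": 0.1,"dz": 6.3,"twist": 0,"claw": 10},{"dx": 3.9,"dy": 0.1,"dz": 7.15,"twist": 0,"claw": 10},{"dx": 4.8,"dy": 0.1,"dz": 7.65,"twist": 0,"claw": 10},{"dx": 4.8,"dy": 0.1,"dz": 7.65,"twist": 0,"claw": 10}])

```text
time_s: 3.43
tool_pos: [0.5129, -0.2729, 0.0941]
tool_rot: [[-0.016, 0.979, -0.202], [0.002, -0.202, -0.979], [-1.0, -0.016, 0.001]]
ft_force: [-3.1, -4.2, 2.1]
width: 0.0193
```

```bash
python3 -c "
from h import *
import numpy as np
go((.5286-.201*.0812,-.1953-.98*.0812,.1426-.0598),-11.3)"
```

```text
t 3.43 tcp [ 0.5129 -0.2729  0.0941] yaw -11.6 x [-0.016  0.002 -1.   ] F [-3.1 -4.2  2.1] w 0.0193 q6 -0.38
dx 1.13 dy -0.00 dz 0.21 twist -0.006
```

Now reach the stop, push slightly past it, then look.

Request:
jog_arm(plan=[{"dx": 0.6,"dy": 0,"dz": 0.2,"twist": 0,"claw": 10},{"dx": 1.1,"dy": 0,"dz": 0.3,"twist": 0,"claw": 10},{"dx": 1.4,"dy": 0,"dz": 0.3,"twist": 0,"claw": 10},{"dx": 1.7,"dy": 0,"dz": 0.3,"twist": 0,"claw": 10},{"dx": 1.7,"dy": 0,"dz": 0.3,"twist": 0,"claw": 10}])

```text
time_s: 3.85
tool_pos: [0.5118, -0.2788, 0.0777]
tool_rot: [[-0.016, 0.979, -0.202], [-0.004, -0.202, -0.979], [-1.0, -0.014, 0.008]]
ft_force: [-3.9, -7.7, 3.3]
width: 0.0194
```

```bash
python3 - <<'E'
from h import *
go((.5286-.201*.0812,-.1953-.98*.0812,.1426-.0598),-11.3)
E
```

```text
t 3.85 tcp [ 0.5118 -0.2788  0.0777] yaw -11.7 x [-0.016 -0.004 -1.   ] F [-3.9 -7.7  3.3] w 0.0194 q6 -0.38
dx -0.52 dy -0.04 dz -0.39 twist -0.007
```

Request:
jog_arm(plan=[{"dx": 0.4,"dy": 0,"dz": -0.2,"twist": 0,"claw": 10},{"dx": 0.8,"dy": 0,"dz": -0.3,"twist": 0,"claw": 10},{"dx": 0.8,"dy": 0,"dz": -0.3,"twist": 0,"claw": 10}])

```text
time_s: 4.1
tool_pos: [0.5118, -0.2795, 0.074]
tool_rot: [[-0.015, 0.979, -0.203], [-0.013, -0.203, -0.979], [-1.0, -0.012, 0.016]]
ft_force: [-10.8, -5.0, 16.9]
width: 0.0196
```

```bash
python3 - <<'E'
from h import *
go((.5118,-.2788,.0777),-11.3)
a=grab_frame('scene');b=grab_frame('top')
def crop(f,x,y,w,h,s): return cv2.resize(f['img'][y:y+h,x:x+w],(w*s,h*s),interpolation=cv2.INTER_CUBIC)
im=np.hstack([crop(a,190,150,100,120,4),crop(b,230,140,100,120,4)])
cv2.imwrite('pics/c3.png',im[:,:,::-1])
E
```

```text
t 4.10 tcp [ 0.5118 -0.2795  0.074 ] yaw -11.7 x [-0.015 -0.013 -1.   ] F [-10.8  -5.   16.9] w 0.0196 q6 -0.38
dx -0.37 dy -0.02 dz -0.06 twist -0.007
```

View pics/c3.png

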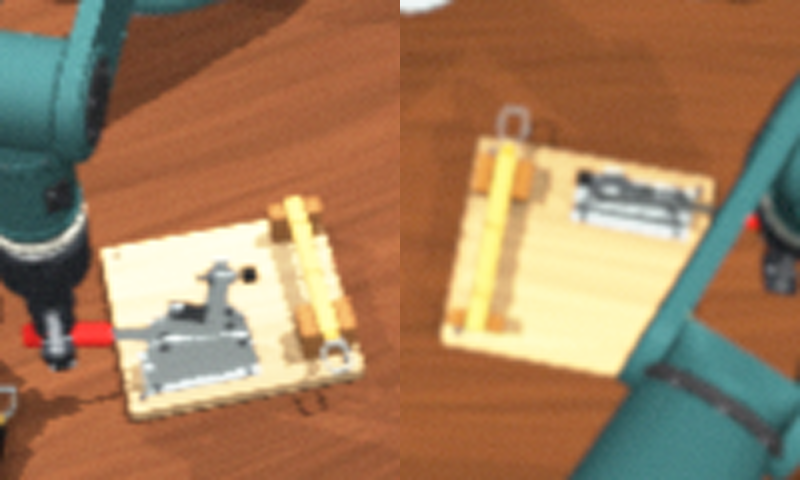

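The scene crop shows the red handle nearly level, the arm up with its rubber tip clear, and the tool still in its notches. The press against the stop read 17 N. Releasing in place.

Request:
jog_arm(plan=[{"dx": 0,"dy": 0,"dz": 0,"twist": 0,"claw": 50},{"dx": 0,"dy": 0,"dz": 0,"twist": 0,"claw": 100},{"dx": 0,"dy": 0,"dz": 0,"twist": 0,"claw": 100},{"dx": 0,"dy": 0,"dz": 0,"twist": 0,"claw": 100},{"dx": -3,"dy": 0,"dz": 0,"twist": 0,"claw": 100},{"dx": -7,"dy": 0,"dz": 0,"twist": 0,"claw": 100},{"dx": -11,"dy": 0,"dz": 0,"twist": 0,"claw": 100},{"dx": -15,"dy": 0,"dz": 0,"twist": 0,"claw": 100}])

```text
time_s: 4.87
tool_pos: [0.5139, -0.2767, 0.2241]
tool_rot: [[-0.017, 0.979, -0.202], [-0.011, -0.202, -0.979], [-1.0, -0.014, 0.014]]
ft_force: [0.5, -0.7, -0.6]
width: 0.0856
```

Request:
jog_arm(plan=[{"dx": -1.5,"dy": 0,"dz": 0,"twist": 0,"claw": 100},{"dx": -1.5,"dy": 0,"dz": 0,"twist": 0,"claw": 100},{"dx": -1.5,"dy": 0,"dz": 0,"twist": 0,"claw": 100}])

```text
time_s: 5.12
tool_pos: [0.5148, -0.2763, 0.2394]
tool_rot: [[-0.016, 0.979, -0.201], [-0.011, -0.201, -0.979], [-1.0, -0.013, 0.014]]
ft_force: [0.6, -0.3, -1.1]
width: 0.0855
```

```bash
python3 - <<'E'
from h import *
jy=np.radians(-11.3);Rj=np.array([[np.cos(jy),-np.sin(jy),0],[np.sin(jy),np.cos(jy),0],[0,0,1]]);oj=np.array([.4893,-.1148,0])
p=oj+Rj@[-.015,.070,.24];print(p);go(p,78.7);go(p,-101.3)
E
```

```text
[ 0.48830701 -0.04321778  0.24      ]
t 5.12 tcp [ 0.5148 -0.2763  0.2394] yaw -11.6 x [-0.016 -0.011 -1.   ] F [ 0.6 -0.3 -1.1] w 0.0855 q6 -0.38
dx -0.29 dy -7.29 dz -22.30 twist -1.576
t 5.12 tcp [ 0.5148 -0.2763  0.2394] yaw -11.6 x [-0.016 -0.011 -1.   ] F [ 0.6 -0.3 -1.1] w 0.0855 q6 -0.38
dx -0.29 dy -7.29 dz -22.30 twist 1.565
```

Request:
jog_arm(plan=[{"dx": -3,"dy": -7.3,"dz": -22.3,"twist": -1.576,"claw": 100},{"dx": -3,"dy": -7.3,"dz": -22.3,"twist": -1.576,"claw": 100},{"dx": -3,"dy": -7.3,"dz": -22.3,"twist": -1.576,"claw": 100},{"dx": -3,"dy": -7.3,"dz": -22.3,"twist": -1.576,"claw": 100},{"dx": -3,"dy": -7.3,"dz": -22.3,"twist": -1.576,"claw": 100},{"dx": -3,"dy": -7.3,"dz": -22.3,"twist": -1.576,"claw": 100},{"dx": -3,"dy": -7.3,"dz": -22.3,"twist": -1.576,"claw": 100},{"dx": -3,"dy": -7.3,"dz": -22.3,"twist": -1.576,"claw": 100}])

```text
time_s: 5.78
tool_pos: [0.4875, -0.0405, 0.2642]
tool_rot: [[-0.021, 0.691, 0.722], [-0.01, 0.722, -0.692], [-1.0, -0.022, -0.008]]
ft_force: [0.9, -0.6, 0.3]
width: 0.0853
```

```bash
python3 - <<'E'
from h import *
go([ 0.4883, -0.0432 , 0.24 ],78.7)
E
```

```text
t 5.78 tcp [ 0.4875 -0.0405  0.2642] yaw 46.2 x [-0.021 -0.01  -1.   ] F [ 0.9 -0.6  0.3] w 0.0853 q6 -1.00
dx 2.42 dy -0.09 dz 0.26 twist -0.567
```

Request:
jog_arm(plan=[{"dx": 2.4,"dy": -0.1,"dz": 0.3,"twist": -0.567,"claw": 100},{"dx": 2.4,"dy": -0.1,"dz": 0.3,"twist": -0.567,"claw": 100},{"dx": 2.4,"dy": -0.1,"dz": 0.3,"twist": -0.567,"claw": 100},{"dx": 2.4,"dy": -0.1,"dz": 0.3,"twist": -0.567,"claw": 100},{"dx": 2.4,"dy": -0.1,"dz": 0.3,"twist": -0.567,"claw": 100},{"dx": 2.4,"dy": -0.1,"dz": 0.3,"twist": -0.567,"claw": 100},{"dx": 2.4,"dy": -0.1,"dz": 0.3,"twist": -0.567,"claw": 100}])

```text
time_s: 6.37
tool_pos: [0.4876, -0.0432, 0.2375]
tool_rot: [[-0.026, 0.197, 0.98], [-0.009, 0.98, -0.198], [-1.0, -0.014, -0.023]]
ft_force: [1.0, 0.1, 0.4]
width: 0.0855
```

```bash
python3 - <<'E'
from h import *
go([ 0.4883, -0.0432 , 0.24 ],78.7)
go([ 0.4883, -0.0432 , 0.056 ],78.7,True)
f=grab_frame('top');save(f,'t2.png')
hsv=cv2.cvtColor(f['img'],cv2.COLOR_RGB2HSV)[160:232,235:275]
m=(hsv[...,0]>17)&(hsv[...,0]<30)&(hsv[...,1]>120)&(hsv[...,2]>190)
P=np.argwhere(m)[:,::-1]+[235,160]; print(len(P),P.min(0),P.max(0))
W=np.array([onz(f,p,.06)[:2] for p in P]); 
print(cv2.fitLine(W.astype(np.float32),cv2.DIST_HUBER,0,.001,.001).ravel())
E
```

```text
t 6.37 tcp [ 0.4876 -0.0432  0.2375] yaw 78.6 x [-0.026 -0.009 -1.   ] F [1.  0.1 0.4] w 0.0855 q6 -1.57
dx -0.25 dy 0.01 dz 0.06 twist -0.001
t 6.37 tcp [ 0.4876 -0.0432  0.2375] yaw 78.6 x [-0.026 -0.009 -1.   ] F [1.  0.1 0.4] w 0.0855 q6 -1.57
dx 20.01 dy 0.27 dz 0.49 twist -0.001
47 [242 208] [256 222]
[ 0.98665506 -0.16282439  0.45089507 -0.04052674]
```

Request:
jog_arm(plan=[{"dx": 4,"dy": 0.2,"dz": 0.4,"twist": 0,"claw": 100},{"dx": 8,"dy": 0.3,"dz": 0.5,"twist": 0,"claw": 100},{"dx": 12,"dy": 0.3,"dz": 0.5,"twist": 0,"claw": 100},{"dx": 16,"dy": 0.3,"dz": 0.5,"twist": 0,"claw": 100},{"dx": 19,"dy": 0.3,"dz": 0.5,"twist": 0,"claw": 60},{"dx": 20,"dy": 0.3,"dz": 0.5,"twist": 0,"claw": 40},{"dx": 20,"dy": 0.3,"dz": 0.5,"twist": 0,"claw": 35},{"dx": 20,"dy": 0.3,"dz": 0.5,"twist": 0,"claw": 35}])

```text
time_s: 7.08
tool_pos: [0.4888, -0.0433, 0.0386]
tool_rot: [[-0.024, 0.198, 0.98], [-0.009, 0.98, -0.198], [-1.0, -0.014, -0.022]]
ft_force: [-0.1, 0.4, 1.2]
width: 0.0386
```

```bash
python3 - <<'E'
from h import *
go([ 0.4883, -0.0432 , 0.056 ],78.7,True)
f=grab_frame('scene');save(f,'s2.png')
cv2.imwrite('pics/c4.png',cv2.resize(f['img'][170:270,200:320],None,fx=5,fy=5,interpolation=cv2.INTER_CUBIC)[:,:,::-1])
E
```

```text
t 7.08 tcp [ 0.4888 -0.0433  0.0386] yaw 78.6 x [-0.024 -0.009 -1.   ] F [-0.1  0.4  1.2] w 0.0386 q6 -1.56
dx 0.13 dy -0.03 dz -0.09 twist -0.002
```

View pics/c4.png

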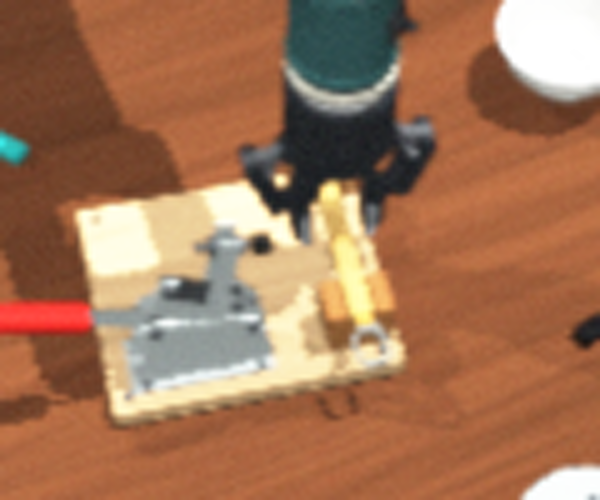

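The fingers straddle the handle near tool x = -15, clear of the blocks, and the clamp stays open. Closing and lifting a little.

Request:
jog_arm(plan=[{"dx": 0.1,"dy": 0,"dz": 0,"twist": 0,"claw": 5},{"dx": 0.1,"dy": 0,"dz": 0,"twist": 0,"claw": 5},{"dx": 0.1,"dy": 0,"dz": 0,"twist": 0,"claw": 5},{"dx": 0.1,"dy": 0,"dz": 0,"twist": 0,"claw": 5},{"dx": 0.1,"dy": 0,"dz": 0,"twist": 0,"claw": 5},{"dx": -1,"dy": 0,"dz": 0,"twist": 0,"claw": 5},{"dx": -1.6,"dy": 0,"dz": 0,"twist": 0,"claw": 5},{"dx": -1.6,"dy": 0,"dz": 0,"twist": 0,"claw": 5}], grip_force=25)

```text
time_s: 7.8
tool_pos: [0.4917, -0.0436, 0.0583]
tool_rot: [[-0.017, 0.198, 0.98], [-0.011, 0.98, -0.198], [-1.0, -0.014, -0.015]]
ft_force: [0.3, 0.6, -0.2]
width: 0.0155
```

```bash
python3 - <<'E'
from h import *
jy=np.radians(-11.3);Rj=np.array([[np.cos(jy),-np.sin(jy),0],[np.sin(jy),np.cos(jy),0],[0,0,1]]);oj=np.array([.4893,-.1148,0])
go(oj+Rj@[-.14,.070,.072],78.7,True)
E
```

```text
t 7.80 tcp [ 0.4917 -0.0436  0.0583] yaw 78.6 x [-0.017 -0.011 -1.   ] F [ 0.3  0.6 -0.2] w 0.0155 q6 -1.56
dx 0.69 dy -0.08 dz -12.86 twist -0.002
```

Request:
jog_arm(plan=[{"dx": 0,"dy": 0,"dz": -3,"twist": 0,"claw": 5},{"dx": 0,"dy": 0,"dz": -6.5,"twist": 0,"claw": 5},{"dx": 0,"dy": -0.1,"dz": -10,"twist": 0,"claw": 5},{"dx": 0,"dy": -0.1,"dz": -12.5,"twist": 0,"claw": 5},{"dx": 0,"dy": -0.1,"dz": -12.8,"twist": 0,"claw": 5},{"dx": 0,"dy": -0.1,"dz": -12.8,"twist": 0,"claw": 5},{"dx": 0,"dy": -0.1,"dz": -12.8,"twist": 0,"claw": 5}])

```text
time_s: 8.38
tool_pos: [0.3668, -0.0194, 0.0606]
tool_rot: [[-0.015, 0.198, 0.98], [-0.011, 0.98, -0.198], [-1.0, -0.014, -0.013]]
ft_force: [1.0, 0.2, 0.1]
width: 0.0155
```

```bash
python3 - <<'E'
from h import *
jy=np.radians(-11.3);Rj=np.array([[np.cos(jy),-np.sin(jy),0],[np.sin(jy),np.cos(jy),0],[0,0,1]]);oj=np.array([.4893,-.1148,0])
go(oj+Rj@[-.14,.070,.0567],78.7,True)
f=grab_frame('scene');g=grab_frame('top')
im=np.hstack([cv2.resize(F['img'][y:y+100,x:x+80],None,fx=5,fy=5,interpolation=cv2.INTER_CUBIC) for F,x,y in((f,215,160),(g,225,170))])
cv2.imwrite('pics/c5.png',im[:,:,::-1])
E
```

```text
t 8.38 tcp [ 0.3668 -0.0194  0.0606] yaw 78.6 x [-0.015 -0.011 -1.   ] F [1.  0.2 0.1] w 0.0155 q6 -1.56
dx 2.26 dy 0.05 dz -0.12 twist -0.002
```

View pics/c5.png

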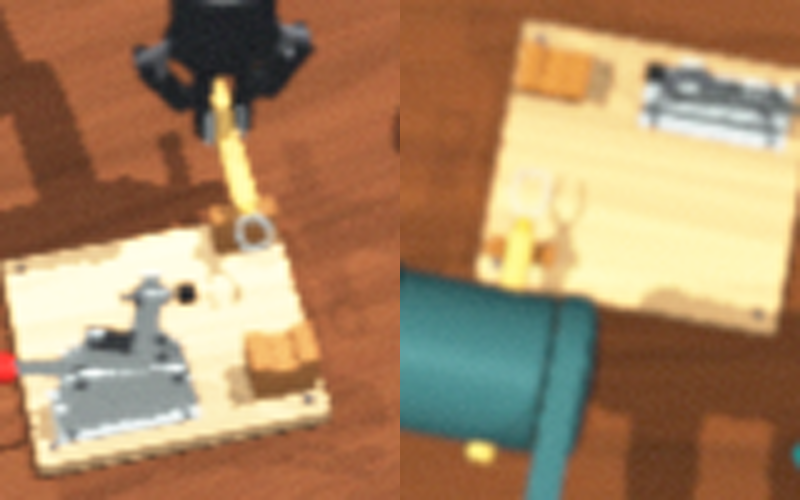

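The tool is level and straight, with its handle front over the rear rest and its loop just past the rest. Now press the handle down over the rest's edge so it pivots loop-up between the pads.

Request:
jog_arm(plan=[{"dx": 1.5,"dy": 0,"dz": 0,"twist": 0,"claw": 5},{"dx": 2.2,"dy": 0,"dz": 0,"twist": 0,"claw": 5},{"dx": 2.6,"dy": 0,"dz": 0,"twist": 0,"claw": 5},{"dx": 3.0,"dy": 0,"dz": 0,"twist": 0,"claw": 5},{"dx": 3.4,"dy": 0,"dz": 0,"twist": 0,"claw": 5},{"dx": 3.8,"dy": 0,"dz": 0,"twist": 0,"claw": 5},{"dx": 4.2,"dy": 0,"dz": 0,"twist": 0,"claw": 5},{"dx": 4.2,"dy": 0,"dz": 0,"twist": 0,"claw": 5}], grip_force=20)

```text
time_s: 9.15
tool_pos: [0.3667, -0.02, 0.0183]
tool_rot: [[-0.016, 0.198, 0.98], [-0.011, 0.98, -0.198], [-1.0, -0.014, -0.013]]
ft_force: [0.2, -0.1, 3.2]
width: 0.0156
```

```bash
python3 - <<'E'
from h import *
jy=np.radians(-11.3);Rj=np.array([[np.cos(jy),-np.sin(jy),0],[np.sin(jy),np.cos(jy),0],[0,0,1]]);oj=np.array([.4893,-.1148,0])
go(oj+Rj@[-.14,.070,.0367],78.7,True)
E
```

```text
t 9.15 tcp [ 0.3667 -0.02    0.0183] yaw 78.6 x [-0.016 -0.011 -1.   ] F [ 0.2 -0.1  3.2] w 0.0156 q6 -1.56
dx 0.04 dy 0.08 dz -0.15 twist -0.002
```

Request:
jog_arm(plan=[{"dx": 0,"dy": 0,"dz": 0,"twist": 0,"claw": 5},{"dx": -2,"dy": 0,"dz": 0,"twist": 0,"claw": 5},{"dx": -6,"dy": 0,"dz": 0,"twist": 0,"claw": 5},{"dx": -10,"dy": 0,"dz": 0,"twist": 0,"claw": 5},{"dx": -14,"dy": 0,"dz": 0,"twist": 0,"claw": 5},{"dx": -17,"dy": 0,"dz": 0,"twist": 0,"claw": 5},{"dx": -17,"dy": 0,"dz": 0,"twist": 0,"claw": 5},{"dx": -17,"dy": 0,"dz": 0,"twist": 0,"claw": 5}], grip_force=40)

```text
time_s: 9.82
tool_pos: [0.3697, -0.0181, 0.1894]
tool_rot: [[-0.014, 0.198, 0.98], [-0.011, 0.98, -0.198], [-1.0, -0.014, -0.011]]
ft_force: [-0.6, 0.0, -1.0]
width: 0.0153
```

```bash
python3 - <<'E'
from h import *
go([.42,.28,.21],108,True)
E
```

```text
t 9.82 tcp [ 0.3697 -0.0181  0.1894] yaw 78.6 x [-0.014 -0.011 -1.   ] F [-0.6  0.  -1. ] w 0.0153 q6 -1.56
dx -0.60 dy 30.18 dz -0.99 twist -0.513
```

Request:
jog_arm(plan=[{"dx": -0.6,"dy": 3,"dz": 0,"twist": -0.08,"claw": 5},{"dx": -0.6,"dy": 7,"dz": 0,"twist": -0.18,"claw": 5},{"dx": -0.6,"dy": 11,"dz": -1,"twist": -0.28,"claw": 5},{"dx": -0.6,"dy": 15,"dz": -1,"twist": -0.38,"claw": 5},{"dx": -0.6,"dy": 19,"dz": -1,"twist": -0.45,"claw": 5},{"dx": -0.6,"dy": 23,"dz": -1,"twist": -0.513,"claw": 5},{"dx": -0.6,"dy": 27,"dz": -1,"twist": -0.513,"claw": 5},{"dx": -0.6,"dy": 29,"dz": -1,"twist": -0.513,"claw": 5}])

```text
time_s: 10.48
tool_pos: [0.4154, 0.2713, 0.1876]
tool_rot: [[-0.02, -0.312, 0.95], [-0.013, 0.95, 0.312], [-1.0, -0.006, -0.023]]
ft_force: [-0.6, -0.3, -0.6]
width: 0.015
```

Request:
jog_arm(plan=[{"dx": 0,"dy": 1,"dz": 0,"twist": 0,"claw": 5},{"dx": 0,"dy": 1,"dz": 0,"twist": 0,"claw": 5},{"dx": 0,"dy": 1,"dz": 0,"twist": 0,"claw": 5},{"dx": 0,"dy": 1,"dz": 0,"twist": 0,"claw": 5}])

```text
time_s: 10.82
tool_pos: [0.4115, 0.2796, 0.1858]
tool_rot: [[-0.023, -0.312, 0.95], [-0.015, 0.95, 0.311], [-1.0, -0.007, -0.027]]
ft_force: [0.1, -0.2, -0.9]
width: 0.0151
```

```bash
python3 - <<'E'
from h import *
import pickle
go([.42,.28,.21],108,True)
a=grab_frame('scene');b=grab_frame('top');pickle.dump((a,b,state()),open('f1.pkl','wb'))
P=[.42,.28,.21]; u=proj(a,P)[0].astype(int);v=proj(b,P)[0].astype(int);print(u,v)
x0,y0=u[0]-30,u[1]-35;x1,y1=v[0]-75,v[1]-75;print(x0,y0,x1,y1)
im=np.hstack([cv2.resize(F['img'][y:y+100,x:x+80],None,fx=5,fy=5,interpolation=cv2.INTER_CUBIC) for F,x,y in((a,x0,y0),(b,x1,y1))])
cv2.imwrite('pics/c6.png',im[:,:,::-1])
E
```

```text
t 10.82 tcp [0.4115 0.2796 0.1858] yaw 108.2 x [-0.023 -0.015 -1.   ] F [ 0.1 -0.2 -0.9] w 0.0151 q6 -1.40
dx -0.57 dy -0.25 dz 0.76 twist 0.003
[341 143] [139 225]
311 108 64 150
```

View pics/c6.png

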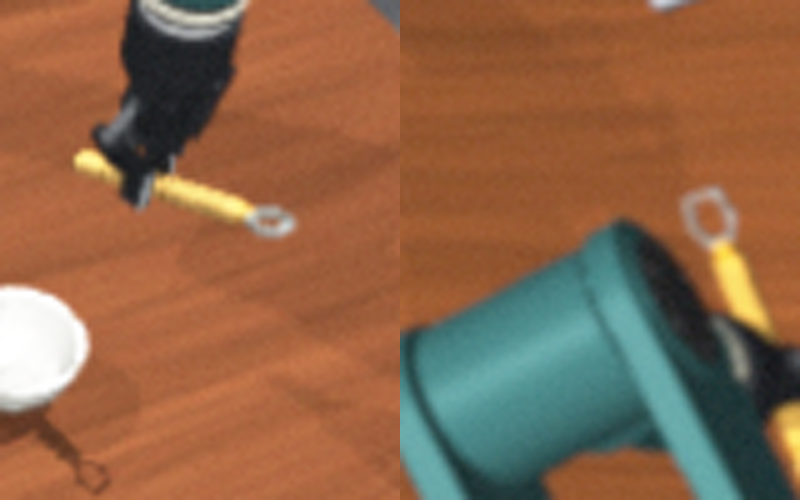

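```bash
python3 - <<'E'
from h import *
import pickle
a,b,s=pickle.load(open('f1.pkl','rb'))
R=np.array(s['tool_rot']);hold=np.array(s['tool_pos'])-R[:,0]*ctrl.hold_point_z
tip,e=tri(a,(370.0,152.6),b,(124.2,187.2)); d=tip-hold;print('tip',tip,e,'len',np.linalg.norm(d),'yaw',np.degrees(np.arctan2(d[1],d[0])),'tilt',np.degrees(np.arcsin(d[2]/np.linalg.norm(d))))
# ferrule start pts
fe,e=tri(a,(311+248/5-.4,108+212/5-.4),b,(64+(720-400)/5-.4,150+247/5-.4));print('handle front',fe,e,fe-hold)
for f in(a,b): print('hold px',proj(f,hold))
# side-view tilt check from scene silhouette: handle axis in scene from tail mid to front mid with yaw known (18.2)
n=np.cross(ray(a,(311+82/5-.4,108+160/5-.4))[1],ray(a,(370.0-1,152.6-.5))[1]);h=np.array([np.cos(np.radians(18.2)),np.sin(np.radians(18.2)),0]);print('tilt scene|yaw',np.degrees(np.arctan(-(n@h)/n[2])))
# expected tip pixels for various tilts
for t in (5,10,14,17,20):
    dd=np.array([h[0]*np.cos(np.radians(t)),h[1]*np.cos(np.radians(t)),np.sin(np.radians(t))]);print(t,proj(a,hold+.128*dd),proj(b,hold+.128*dd),proj(a,hold-.06*dd))
E
```

```text
tip [0.5289586  0.31678033 0.2464096 ] 0.00834171361308963 len 0.1287538963674229 yaw 17.594929797756883 tilt 18.42905104072088
handle front [0.49477284 0.3071835  0.2332259 ] 0.000707621306017018 [0.08225056 0.02732761 0.02751928]
hold px [[339.72882487 143.07914886]]
hold px [[139.4516116  227.83876346]]
tilt scene|yaw 20.07840640820999
5 [[368.50166825 159.71868602]] [[125.33037615 186.17239311]] [[327.13135343 135.83447369]]
10 [[368.81473778 157.19909625]] [[124.17574243 186.19251494]] [[327.10102697 136.98412307]]
14 [[368.89856463 155.0800424 ]] [[123.32037918 186.4410567 ]] [[327.14422095 137.93284515]]
17 [[368.86253313 153.43762282]] [[122.72256736 186.76554673]] [[327.21563661 138.65842464]]
20 [[368.74093319 151.755155  ]] [[122.16491968 187.20971815]] [[327.32015806 139.39396091]]
```

```bash
python3 - <<'E'
from h import *
import pickle
a,b=pickle.load(open('f0.pkl','rb'))
ct,e=tri(b,(65+45/8-.44,68+65/8-.44),a,(385+374/5-.4,150+(455-350)/5-.4));print('col top',ct,e)
cf=onz(b,(65+458/8-.44,68+402/8-.44),.016);print('col foot',cf)
for nm,f,(x0,y0,x1,y1),k in (('top',b,(98,98,152,156),60),('scene',a,(380,212,440,262),60)):
    hsv=cv2.cvtColor(f['img'],cv2.COLOR_RGB2HSV)
    m=np.zeros((384,512),np.uint8); m[y0:y1,x0:x1]=((hsv[...,1]<k)&(hsv[...,2]>120))[y0:y1,x0:x1]
    c=max(cv2.findContours(m,cv2.RETR_EXTERNAL,cv2.CHAIN_APPROX_NONE)[0],key=cv2.contourArea)
    q=cv2.approxPolyDP(c,2.5,True)[:,0]; 
    print(nm,q.tolist()); W=np.array([onz(f,p,.014)[:2] for p in q.astype(float)]);
    C=np.array([onz(f,p,.014)[:2] for p in c[:,0].astype(float)])
    for i in range(len(q)):
        u,v=W[i],W[(i+1)%len(q)];L=np.linalg.norm(v-u)
        if L<.05: continue
        t=(C-u)@(v-u)/L; dd=np.abs((C-u)@np.array([-(v-u)[1],(v-u)[0]])/L)
        S=C[(t>.008)&(t<L-.008)&(dd<.006)]; l=cv2.fitLine(S.astype(np.float32),cv2.DIST_HUBER,0,.0005,.001).ravel()
        print('edge',np.round(u,3),np.round(v,3),'L %.3f'%L,'yaw %.1f'%(np.degrees(np.arctan2(l[1],l[0]))),len(S))
E
```

```text
col top [0.79856558 0.40880304 0.38372332] 0.0004635947319352619
col foot [0.79854057 0.4052629  0.016     ]
top [[134, 104], [115, 110], [125, 117], [123, 121], [110, 111], [98, 118], [98, 122], [103, 119], [105, 130], [98, 132], [98, 137], [108, 134], [115, 151], [147, 139]]
edge [0.848 0.364] [0.827 0.43 ] L 0.069 yaw -71.5 14
edge [0.788 0.402] [0.824 0.448] L 0.059 yaw 43.9 9
edge [0.742 0.453] [0.682 0.427] L 0.066 yaw 19.3 12
edge [0.682 0.427] [0.723 0.317] L 0.117 yaw -70.2 28
edge [0.723 0.317] [0.848 0.364] L 0.134 yaw 19.6 31
scene [[439, 212], [434, 213], [424, 230], [404, 217], [386, 235], [419, 259], [436, 240], [428, 232]]
edge [0.716 0.542] [0.762 0.458] L 0.096 yaw -61.1 14
edge [0.762 0.458] [0.684 0.426] L 0.084 yaw 19.7 16
edge [0.684 0.426] [0.723 0.318] L 0.114 yaw -70.4 15
edge [0.723 0.318] [0.852 0.365] L 0.138 yaw 19.4 30
edge [0.852 0.365] [0.815 0.47 ] L 0.111 yaw -70.6 16
edge [0.775 0.465] [0.72  0.562] L 0.112 yaw -61.9 17
```

```bash
python3 - <<'E'
from h import *
import pickle
a,b=pickle.load(open('f0.pkl','rb'))
hsv=cv2.cvtColor(a['img'],cv2.COLOR_RGB2HSV).astype(int)
obj=((hsv[...,1]<100)|(hsv[...,2]<60))
pts=[]
for x in range(409,441):
    r=np.where(obj[155:195,x])[0]+155
    if len(r): pts.append((x,(r.min()+r.max())/2,len(r),r.max()-r.min()+1))
print([(p[0],p[1],p[3]) for p in pts])
P=np.array([(p[0],p[1]) for p in pts if 6<p[3]<14],np.float32)
l=cv2.fitLine(P,cv2.DIST_HUBER,0,.01,.01).ravel();print(l,'slope',l[1]/l[0])
yaw=np.radians(19.4);h=np.array([np.cos(yaw),np.sin(yaw),0]);col=np.array([.8,.407,0]);ns=np.array([-h[1],h[0],0])
n=np.cross(ray(a,l[2:]-20*l[:2])[1],ray(a,l[2:]+20*l[:2])[1]);d=np.cross(n,ns);d/=np.linalg.norm(d);d*=np.sign(d[0]);print('tilt',np.degrees(np.arcsin(d[2])))
def onplane(f,p): o,r=ray(f,p);return o+r*(((col-o)@ns)/(r@ns))
# lens: front centre in scene
c=l[2:]+l[:2]*((408-l[2])/l[0]); L=onplane(a,c);print('scene px',c,'lens',L)
print('top px of it',proj(b,L), 'measured (102.4,135.1)')
for s in(0,.05,.1): print(s,'axis pts in top',proj(b,L+s*d))
E
```

```text
[(409, np.float64(170.5), np.int64(12)), (410, np.float64(170.5), np.int64(12)), (411, np.float64(170.5), np.int64(12)), (412, np.float64(170.0), np.int64(11)), (413, np.float64(171.0), np.int64(11)), (414, np.float64(171.0), np.int64(11)), (415, np.float64(172.0), np.int64(9)), (416, np.float64(172.5), np.int64(10)), (417, np.float64(173.5), np.int64(10)), (418, np.float64(174.0), np.int64(11)), (419, np.float64(174.0), np.int64(11)), (420, np.float64(174.0), np.int64(13)), (421, np.float64(173.5), np.int64(12)), (422, np.float64(173.5), np.int64(12)), (423, np.float64(173.5), np.int64(12)), (424, np.float64(174.5), np.int64(12)), (425, np.float64(175.0), np.int64(13)), (426, np.float64(176.5), np.int64(10)), (427, np.float64(176.5), np.int64(10)), (428, np.float64(176.5), np.int64(10)), (429, np.float64(177.0), np.int64(11)), (430, np.float64(177.0), np.int64(11)), (431, np.float64(177.5), np.int64(12)), (432, np.float64(169.0), np.int64(29)), (433, np.float64(169.0), np.int64(29)), (434, np.float64(169.5), np.int64(30)), (435, np.float64(169.5), np.int64(30)), (436, np.float64(169.5), np.int64(30)), (437, np.float64(169.5), np.int64(30)), (438, np.float64(170.0), np.int64(31)), (439, np.float64(170.0), np.int64(31)), (440, np.float64(170.0), np.int64(31))]
[9.4611609e-01 3.2382756e-01 4.2029999e+02 1.7380000e+02] slope 0.34227043
tilt 17.553967830094248
scene px [408.      169.59009] lens [0.67005223 0.36123816 0.28272797]
top px of it [[103.28509762 134.75171113]] measured (102.4,135.1)
0 axis pts in top [[103.28509762 134.75171113]]
0.05 axis pts in top [[ 95.74285788 117.40723021]]
0.1 axis pts in top [[88.03462807 99.70322985]]
```

```bash
python3 - <<'E'
from h import *
go([.4694,.2904,.2155],109.4,True)
E
```

```text
t 10.92 tcp [0.4121 0.2796 0.187 ] yaw 108.1 x [-0.021 -0.014 -1.   ] F [-0.1  0.1  1. ] w 0.0150 q6 -1.40
dx -1.11 dy -0.77 dz 5.71 twist -0.023
```

Request:
jog_arm(plan=[{"dx": -0.5,"dy": -0.4,"dz": 2,"twist": -0.023,"claw": 5},{"dx": -1.1,"dy": -0.8,"dz": 4,"twist": -0.023,"claw": 5},{"dx": -1.1,"dy": -0.8,"dz": 5.7,"twist": -0.023,"claw": 5},{"dx": -1.1,"dy": -0.8,"dz": 5.7,"twist": -0.023,"claw": 5},{"dx": -1.1,"dy": -0.8,"dz": 5.7,"twist": -0.023,"claw": 5},{"dx": -1.1,"dy": -0.8,"dz": 5.7,"twist": -0.023,"claw": 5},{"dx": -1.1,"dy": -0.8,"dz": 5.7,"twist": -0.023,"claw": 5},{"dx": -1.1,"dy": -0.8,"dz": 5.7,"twist": -0.023,"claw": 5}])

```text
time_s: 11.58
tool_pos: [0.4683, 0.2896, 0.1968]
tool_rot: [[-0.022, -0.333, 0.943], [-0.014, 0.943, 0.332], [-1.0, -0.006, -0.025]]
ft_force: [0.0, -0.1, -0.6]
width: 0.0155
```

```bash
python3 - <<'E'
from h import *
import pickle
go([.5144,.3062,.2305],109.4,True)
a=grab_frame('scene');b=grab_frame('top');pickle.dump((a,b,state()),open('f2.pkl','wb'))
im=np.hstack([cv2.resize(F['img'][y:y+75,x:x+w],None,fx=8,fy=8,interpolation=cv2.INTER_CUBIC) for F,x,y,w in((a,355,125,60),(b,85,120,40))])
cv2.imwrite('pics/c7.png',im[:,:,::-1])
E
```

```text
t 11.58 tcp [0.4683 0.2896 0.1968] yaw 109.4 x [-0.022 -0.014 -1.   ] F [ 0.  -0.1 -0.6] w 0.0155 q6 -1.46
dx -1.63 dy 0.02 dz 4.82 twist 0.000
```

View pics/c7.png

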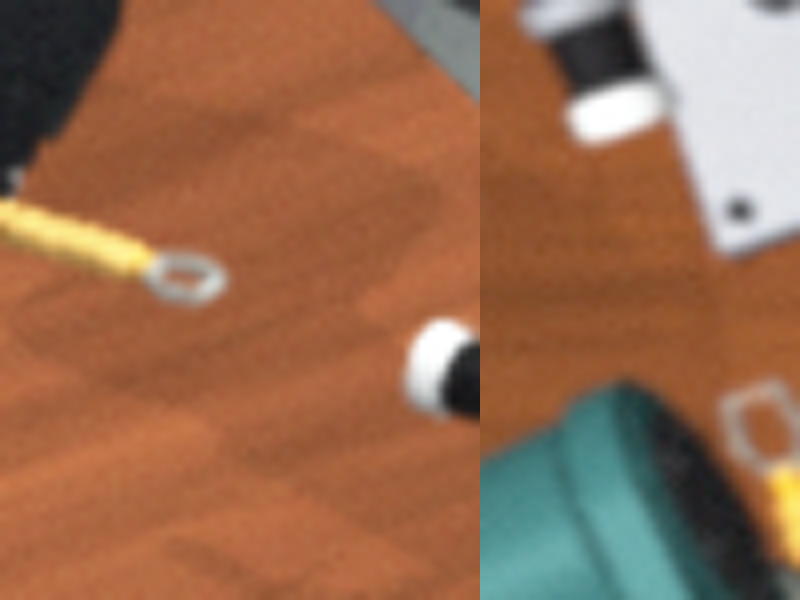

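```bash
python3 - <<'E'
from h import *
import pickle
a,b,s=pickle.load(open('f2.pkl','rb'))
R=np.array(s['tool_rot']);hold=np.array(s['tool_pos'])-R[:,0]*ctrl.hold_point_z
tip,e=tri(a,(382.7,159.8),b,(118.6,168.0)); d=tip-hold
print('tip',tip,e,'hold',hold,'len',np.linalg.norm(d),'yaw',np.degrees(np.arctan2(d[1],d[0])),'tilt',np.degrees(np.arcsin(d[2]/np.linalg.norm(d))))
lens,e=tri(a,(408,169.6),b,(102.8,135.0));print('lens tri',lens,e)
t,y=np.radians(17.5),np.radians(19.4);X=np.array([np.cos(t)*np.cos(y),np.cos(t)*np.sin(y),np.sin(t)]);Y=np.array([-np.sin(y),np.cos(y),0]);Z=np.cross(X,Y)
for L in(lens,np.array([.670,.3612,.2827])): print('tip in lens frame',[(tip-L)@v for v in(X,Y,Z)])
v=R[:,2]; t2=np.radians(17.5)
pred=hold+.128*(np.array([v[0],v[1],0])/np.hypot(v[0],v[1])*np.cos(t2)+np.array([0,0,np.sin(t2)]));print('kinematic tip',pred,proj(a,pred),proj(b,pred))
print('kin tip in lens frame',[(pred-lens)@v for v in(X,Y,Z)])
E
```

```text
tip [0.58221636 0.32952719 0.25638894] 0.006764683463753303 hold [0.46884858 0.29003618 0.21556041] len 0.12680205744916415 yaw 19.205484498143527 tilt 18.7830925717769
lens tri [0.66943562 0.36259202 0.28165914] 0.0008111684437357194
tip in lens frame [np.float64(-0.09653303978395747), np.float64(-0.0022166484304319907), np.float64(0.0039402076526361)]
tip in lens frame [np.float64(-0.09691275006081393), np.float64(-0.0007161983933082175), np.float64(0.002968559347050177)]
kinematic tip [0.58397023 0.33065022 0.25405075] [[382.09350269 160.79699243]] [[117.35818231 166.9928891 ]]
kin tip in lens frame [np.float64(-0.09530266183938359), np.float64(-0.0017399455820140725), np.float64(0.0011006134819668413)]
```

```bash
python3 - <<'E'
from h import *
t,y=np.radians(17.5),np.radians(19.4);X=np.array([np.cos(t)*np.cos(y),np.cos(t)*np.sin(y),np.sin(t)]);Y=np.array([-np.sin(y),np.cos(y),0]);Z=np.cross(X,Y)
g=np.array([.46885,.29004,.21556])+.051*X+.0015*Y-.002*Z;print(g);go(g,109.4,True)
E
```

```text
[0.51479696 0.30781077 0.22898856]
t 11.68 tcp [0.4685 0.2898 0.1969] yaw 109.4 x [-0.021 -0.014 -1.   ] F [-0.7 -0.5 -0.4] w 0.0150 q6 -1.46
dx -1.46 dy 0.14 dz 4.89 twist 0.001
```

Request:
jog_arm(plan=[{"dx": -0.3,"dy": 0,"dz": 1,"twist": 0,"claw": 5},{"dx": -0.7,"dy": 0.1,"dz": 2.4,"twist": 0,"claw": 5},{"dx": -1.1,"dy": 0.1,"dz": 3.8,"twist": 0,"claw": 5},{"dx": -1.4,"dy": 0.1,"dz": 4.7,"twist": 0,"claw": 5},{"dx": -1.5,"dy": 0.1,"dz": 4.9,"twist": 0,"claw": 5},{"dx": -1.5,"dy": 0.1,"dz": 4.9,"twist": 0,"claw": 5},{"dx": -1.5,"dy": 0.1,"dz": 4.9,"twist": 0,"claw": 5},{"dx": -1.5,"dy": 0.1,"dz": 4.9,"twist": 0,"claw": 5}])

```text
time_s: 12.35
tool_pos: [0.5139, 0.307, 0.2104]
tool_rot: [[-0.022, -0.333, 0.943], [-0.014, 0.943, 0.333], [-1.0, -0.006, -0.025]]
ft_force: [0.2, 0.2, -0.9]
width: 0.0149
```

```bash
python3 - <<'E'
from h import *
import pickle
go([.5148,.3078,.2290],109.4,True)
a=grab_frame('scene');b=grab_frame('top');pickle.dump((a,b,state()),open('f3.pkl','wb'))
im=np.hstack([cv2.resize(F['img'][y:y+60,x:x+w],None,fx=10,fy=10,interpolation=cv2.INTER_CUBIC) for F,x,y,w in((a,375,140,40),(b,90,120,40))])
cv2.imwrite('pics/c8.png',im[:,:,::-1])
E
```

```text
t 12.35 tcp [0.5139 0.307  0.2104] yaw 109.5 x [-0.022 -0.014 -1.   ] F [ 0.2  0.2 -0.9] w 0.0149 q6 -1.46
dx 0.01 dy 0.03 dz 0.06 twist 0.001
```

View pics/c8.png

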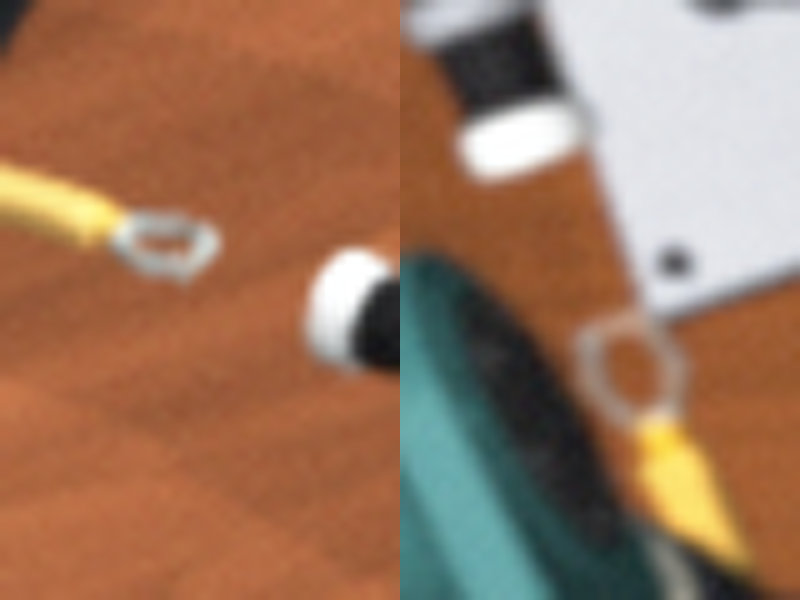

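```bash
python3 - <<'E'
from h import *
import pickle
a,b,s=pickle.load(open('f3.pkl','rb'))
R=np.array(s['tool_rot']);hold=np.array(s['tool_pos'])-R[:,0]*ctrl.hold_point_z
t,y=np.radians(17.5),np.radians(19.4);X=np.array([np.cos(t)*np.cos(y),np.cos(t)*np.sin(y),np.sin(t)]);Y=np.array([-np.sin(y),np.cos(y),0]);Z=np.cross(X,Y)
tip,e=tri(a,(394.95,165.55),b,(111.25,151.35)); d=tip-hold
print('tip',tip,e,'len',np.linalg.norm(d),'yaw',np.degrees(np.arctan2(d[1],d[0])),'tilt',np.degrees(np.arcsin(d[2]/np.linalg.norm(d))))
for tp in((102.05,135.55),(102.8,135.0)):
    lens,e=tri(a,(408,169.6),b,tp);print('lens',lens,e,'tip in lens',np.round([(tip-lens)@v for v in(X,Y,Z)],4))
for tt in(15,17.5,20):
  for g in(.126,.128,.130):
    k=hold+g*np.array([np.cos(np.radians(tt))*np.cos(y),np.cos(np.radians(tt))*np.sin(y),np.sin(np.radians(tt))]);print(tt,g,proj(a,k).round(1),proj(b,k).round(1),np.round([(k-np.array([.6697,.3617,.2822]))@v for v in(X,Y,Z)],4))
# white ring & loop in top by mask: column centroids
hsv=cv2.cvtColor(b['img'],cv2.COLOR_RGB2HSV)[125:140,92:112]; m=hsv[...,2]>225; m&=hsv[...,1]<40
P=np.argwhere(m)[:,::-1]+[92,125];print('ring top',P.mean(0),P.min(0),P.max(0),len(P))
hsv=cv2.cvtColor(a['img'],cv2.COLOR_RGB2HSV)[160:180,400:418]; m=(hsv[...,2]>200)&(hsv[...,1]<40)
P=np.argwhere(m)[:,::-1]+[400,160];print('ring scene',P.mean(0),P.min(0),P.max(0),len(P))
# predicted ring outline (r 18.5 mm front, depth 12mm) mean of visible half approximated
L=np.array([.6697,.3617,.2822]);
for nm,f in(('scene',a),('top',b)):
    c=[L+q*X+.0185*(np.cos(w)*Y+np.sin(w)*Z) for q in(0,.012) for w in np.linspace(0,6.28,40)]
    p=proj(f,np.array(c));print(nm,p.min(0).round(1),p.max(0).round(1))
E
```

```text
tip [0.62719293 0.3457007  0.2660302 ] 0.0026255791710482566 len 0.12467454661611062 yaw 18.78907905079285 tilt 17.165957136666233
lens [0.66816147 0.36493476 0.27961812] 0.001859619286394519 tip in lens [-0.047  -0.0045  0.0006]
lens [0.66943562 0.36259202 0.28165914] 0.0008111684437357194 tip in lens [-0.0481 -0.0019 -0.0012]
15 0.126 [[395.1 166.8]] [[110.6 150.7]] [-0.047   0.0003 -0.0065]
15 0.128 [[395.6 167. ]] [[110.4 150.1]] [-0.045   0.0003 -0.0066]
15 0.13 [[396.2 167.2]] [[110.1 149.4]] [-0.043   0.0003 -0.0067]
17.5 0.126 [[395.1 165.4]] [[110.1 150.9]] [-0.0468  0.0003 -0.001 ]
17.5 0.128 [[395.7 165.6]] [[109.8 150.2]] [-0.0448  0.0003 -0.001 ]
17.5 0.13 [[396.2 165.8]] [[109.5 149.5]] [-0.0428  0.0003 -0.001 ]
20 0.126 [[395.1 164. ]] [[109.6 151.1]] [-0.047   0.0003  0.0045]
20 0.128 [[395.6 164.1]] [[109.3 150.4]] [-0.045   0.0003  0.0045]
20 0.13 [[396.2 164.3]] [[109.  149.7]] [-0.043   0.0003  0.0046]
ring top [104.72222222 131.65277778] [ 97 125] [111 136] 72
ring scene [408.75 168.65] [406 165] [413 173] 40
scene [404.7 163.9] [414.6 176.4]
top [ 94.7 128.5] [109.8 137.2]
```

Request:
jog_arm(plan=[{"dx": -0.05,"dy": 0.15,"dz": 0.2,"twist": 0,"claw": 5},{"dx": -0.05,"dy": 0.15,"dz": 0.2,"twist": 0,"claw": 5},{"dx": -0.05,"dy": 0.15,"dz": 0.2,"twist": 0,"claw": 5},{"dx": -0.05,"dy": 0.15,"dz": 0.2,"twist": 0,"claw": 5},{"dx": -0.05,"dy": 0.15,"dz": 0.2,"twist": 0,"claw": 5},{"dx": -0.05,"dy": 0.15,"dz": 0.2,"twist": 0,"claw": 5},{"dx": -0.05,"dy": 0.15,"dz": 0.2,"twist": 0,"claw": 5},{"dx": -0.05,"dy": 0.15,"dz": 0.2,"twist": 0,"claw": 5}])

```text
time_s: 13.12
tool_pos: [0.5154, 0.3091, 0.211]
tool_rot: [[-0.022, -0.333, 0.943], [-0.014, 0.943, 0.333], [-1.0, -0.006, -0.025]]
ft_force: [0.2, -0.6, -0.9]
width: 0.0147
```

```bash
python3 - <<'E'
from h import *
import pickle
go([.5163,.3085,.2295],109.4,True); print(np.round(state()['qvel'],4))
a=grab_frame('scene');b=grab_frame('top')
a0,b0=pickle.load(open('f0.pkl','rb'))
# bystanders unmoved? mean abs difference near bowl, canister, rib, stand base
for n,f,g,(x,y) in(('bowl',a,a0,(313,178)),('canister',a,a0,(246,296)),('rib',a,a0,(318,272)),('base',a,a0,(410,240)),('canister',b,b0,(307,125)),('rib',b,b0,(231,131))):
    print(n,np.abs(f['img'][y-14:y+14,x-14:x+14].astype(int)-g['img'][y-14:y+14,x-14:x+14]).mean().round(2))
save(a,'s9.png')
E
```

```text
t 13.12 tcp [0.5154 0.3091 0.211 ] yaw 109.4 x [-0.022 -0.014 -1.   ] F [ 0.2 -0.6 -0.9] w 0.0147 q6 -1.46
dx 0.02 dy -0.10 dz 0.02 twist 0.001
[0.0014 0.0003 0.0019 0.0006 0.0008 0.0004]
bowl 1.43
canister 2.57
rib 1.96
base 2.2
canister 2.66
rib 2.3
```

View pics/s9.png

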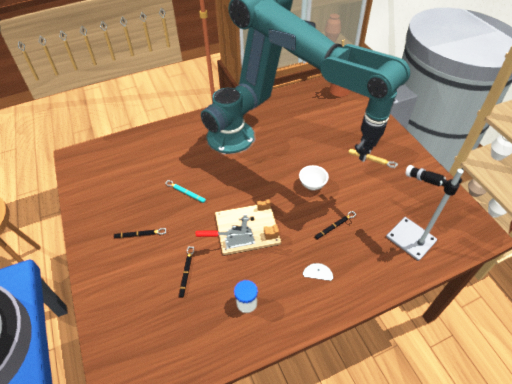

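The scene view shows the clamp open, with the red handle level at (207,234). The tool is held in line with the barrel, its tip at (396,166) just short of the lens at (408,170), and the other objects are in place.

```bash
python3 -c "
from h import *
print(ticket.sign_off())"
```

```text
the job is handed in; nothing more can be done
None
```

The job is handed in, at about 13 s on the robot's clock. The tool is held at the inspection camera and the clamp is open at its stop.

**What I did:**
- I pinched the red handle and swung it over to the stop while the tool lay in its notches. It pressed back with 17 N there, and the pictures show the arm up and clear.
- I gripped the tool near x = -15 mm and lifted it out.
- The arm can only turn the gripper about its own vertical axis, so I pressed the handle over the edge of the jig's rear rest to tilt the loop up about 17° between the pads.
- I then raised the grip to 40 N and brought the tool to the lens.

**Last checks:**
- **Lens direction:** I measured it at yaw 19.4° and tilt about 17.5°.
- **Tool direction:** its yaw is about 19° and its tilt about 17°.
- **Tip position:** in the last measured pictures it was about 47 to 48 mm from the lens and 2 to 4.5 mm to one side. I then moved it about 2 mm closer and 2 mm sideways, but did not measure it again. I expect about 45 to 46 mm and within about 3 mm of centre.
- **Other:** the arm was at rest with under about 1.2 N at the wrist. The bowl, canister, rib and camera base look unmoved.

**What disagreed:**
- The two camera views differed by 1 to 8 mm when locating the tip, and my tilt estimates ranged from 17° to 20° for the tool. For the lens they ran from 15° to 19°, apart from one unreliable top-view figure of 9°.
- The gripper had picked up a lean of about 1.5°, which rolls the loop by less than 1°.

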